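# Shut the casting mould, pin it and hold it shut

### The arm

A 6-joint arm with a two-finger parallel gripper is mounted at the origin on the work surface. World frame = base frame: x ahead of the robot, y to its left, z up, the work surface at z = 0. Lengths are in m, angles in degrees, forces in N, time in s.
With the tool pointing down it reaches from about 0.4 to 0.825 m from the base axis. Payload 7 kg.
Tool frame: the origin (TCP) lies between the finger pads; the fingertips stand 25 mm ahead of it and the grasp point (between the pads) lies 6 mm ahead of it; z points along the fingers, y is the line along which they close (so a half turn about z gives the same grasp; the last joint's range is limited). The gripper opens to 88 mm and grips with 3 to 60 N. Pads are 19 mm wide; open, the fingers measure 130 mm over their backs; the gripper's body (78 mm by 193 mm) begins 47 mm behind the grasp point.
Start: joints at [82.684, 20.546, 0.682, 0, -70.136, -16.507], TCP at [0.273, 0.617, 0.252] pointing down, gripper open.
Joint ranges: [-176.03, 176.03], [-82.01, 121.73], [-58.28, 71.71], [-173.87, 95.51], [-174.79, -0.11], [-173.66, 173.66]. Speed limits (degrees/s): [136.94, 136.94, 172.46, 180, 180, 180].

### API

Orientations are given as [roll, pitch, yaw] about the fixed x, y, z axes, in that order (R = Rz(yaw) Ry(pitch) Rx(roll)).
In Python, from plant import r gives the robot as it stands.
- The arm moves only by the shell command python3 -m crank 'ROWS' [FORCE]. ROWS is JSON, a list of rows, each a list of 3 entries, a list of its own where there are three numbers: the turn, a rotation vector about the tool's x, y, z in degrees, then the shift along the tool's x, y, z in cm, then the closure, from -1 (fully open) to 1 (shut). In form: [[[wx, wy, wz], [dx, dy, dz], fingers], ...]. A call has 1 to 8 rows; each row shifts and turns the commanded pose from where the row before left it, along the tool's axes as they then stand; what a row does not reach is not made up. A row lasts 1/10 s, in which the tool goes at most 50 mm and 8.59 degrees, less where a joint would pass 70% of its speed; a pose out of reach is approached as far as the arm can. A call with a gripper value outside its range is refused whole. The fingers move at their own pace and stop on an object; FORCE is the grip in N (left out, the last holds). Time passes only in rows, so rows that do not move let the fingers close. It gives the time, the measured TCP pose, the force, the opening and the grip force at its end, in the units of the state.
- r.get_state(): the state, without advancing time (a new reading comes with each control period).
- r.capture(name): name is "side" or "top" or "wrist"; returns a dict with "color" (420x560x3 uint8, red, green, blue), "range_z" (420x560 float32, m along the optical axis (not along the pixel's ray), 0 where there is no reading), "intrinsics" (3x3 intrinsics, pixels), "world_from_camera" (4x4, takes a point from camera to world coordinates); the wrist camera has in their place "hand_eye" (4x4, takes a point from camera to tool coordinates, whose origin is the TCP and whose axes are the flange's). Camera axes: x right, y down, z forward; pixel columns grow to the right and rows downward; lengths in m; the calibration is good to about 2 mm. A picture is of the moment at which its call begins: read the wrist's pose just before it.
- r.close_job(): hands the job in; it is judged then, once.
The state is a dict: "time_s": time; "joints": joint angles; "qd": joint speeds; "joint_torque": joint torques, N m; "tcp_pos": TCP position; "eef_rot": TCP orientation; "contact_force": force on the tool from outside, world axes, zero at the start; "moment": the same for the moment, N m; "gripper_width": finger opening in m; "gripper_force": force on a finger pad.
Only numpy, scipy, OpenCV 4.12 (cv2) and the standard library are available. Lean on these libraries where they do the work, as an engineer would, in place of code of your own. Each camera call takes 0.05 s, during which the arm holds its last target. There are 200 camera calls.

### The job

Swing the open lid of the plywood casting mould down onto its base. Then take the round-gripped pin with the wide collar out of the tray and push it down through the lid's hole into the base until the collar sits on the lid, and finish while still holding the pin and pressing it down hard enough to keep the mould fully shut against its springy pads. Leave the other pins and everything else on the bench where they are.

Things in the scene. Friction and masses are not known exactly. Their poses are not given: they have to be found in the camera images.
- mould: Plywood clamshell casting mould fixed to the bench. Origin: centre of the underside of its base (lower half), 160 (x) by 150 (y) by 40 mm high, with a shallow cavity. x points level from the hinge edge (x = -80 mm, nearer the robot) to the free edge (+80 mm); z up. It carries the lid. Two sprung rubber pads, 12 mm across, stand 7 mm proud of the base top at x = 73, y = +-60 mm.
- lid (a joint): Lid angle, rad: 0 = fully shut (level, 1 mm above the base); grows as the free edge rises, at most 1.5. Plywood board 165 mm from hinge to free edge, 150 wide, 14 thick, 0.25 kg. Stiff hinge: it stays where left (2 to 4 N at the free edge moves it), but the base's pads push it back up to about 0.03. About 9 N down at its hole shuts it to 0, a solid stop; some 5 N keeps it there.
- lid_hinge (a point): Point on the hinge axis, midway along it, 41 mm above the mould's underside. The axis runs along the mould's y. The lid's lower face passes through the axis; its upper (outer) face is 14 mm above that, and faces the robot when the lid is open.
- lid_hole (a point): Centre of the pin hole's mouth in the lid's outer face, 137 mm from the hinge axis, midway across the lid. Vertical through hole 14 mm in diameter when the lid is shut. Its frame turns with the lid: x runs from hinge to free edge, z out of the outer face.
- base_hole (a point): Centre of the mouth of the matching 14 mm hole in the base's top face, 40 mm above the mould's underside, 40 mm deep, directly below the lid's hole when the lid is shut.
- tray: Grey open parts tray fixed to the bench, 190 (x) by 240 (y) mm, walls 45 mm high. Origin: centre of its underside. In it a wooden block, 50 (x) by 200 (y) mm, centred at x = 40 mm, top 55 mm above the bench, has three vertical holes in a row (y = -60, 0, 60 mm), each holding a steel pin. Loose bits lie beside the block.
- pin_grip (a point): Centre of the grip of the wanted steel pin, upright in one of the tray's holes. From the bottom: shaft 12 mm in diameter, 46 long, tip chamfered; collar 34 across, 6 thick, resting on the tray's block; round grip 20 in diameter, 44 high. This point is half-way up the grip: 22 mm above the collar's top, 74 mm above the tip. z runs from tip to grip. About 0.19 kg.
- pin_tip (a point): Lower end of the same pin's shaft, on its axis.
- pin: The same wanted pin; origin at the lower end of its shaft, z up along its axis.
- pin_slim: Another pin in the tray, to be left there: thin round grip 12 mm in diameter, 44 mm high, collar 22 mm. Origin at the lower end of its shaft.
- pin_square: Another pin in the tray, to be left there: square head 26 by 26 mm, 82 mm overall. Origin at the lower end of its shaft.
- collar: Loose steel collar lying in the tray, 34 mm across, 14 mm high; origin at the centre of its underside.
- wedge: Loose wooden block lying in the tray, 30 by 90 by 18 mm; origin at the centre of its underside.
- jar: Dark grey jar with a white cap, 72 mm across, 105 mm high; origin at the centre of its underside.
- brush: Paint brush with black handle, 200 mm long, lying along its x axis.
- glue_gun: Black hot-glue gun lying on its side, about 260 by 130 mm, 35 mm high; origin under the middle of its barrel, x along the barrel.
- rock: Grey model rock, about 95 mm across, 58 mm high; origin at the centre of its underside.

How it is judged (in metres and radians):
On the way, in this order (a step that is already met when the one before it is completed fails the run):
1. the lid is swung down onto the base's pads while the pin is not yet in it (value of joint lid below 0.07 rad and horizontal distance between pin_tip and base_hole above 0.03 m), for 0.2 s.
2. the pin is through the lid's hole and at least 15 mm into the base's hole (horizontal distance between pin_tip and base_hole below 0.004 m and angle between pin_tip's own z axis and vertical below 0.08 rad and z of pin_tip in the frame of mould below 0.025 m), for 0.2 s.
At the end, for the whole second after the job is handed in: Lid within 0.012 rad of shut; pin upright (0.08 rad), its tip within 4 mm of the base hole's axis and at most 13 mm above the mould's underside (collar on the lid); fingers still on the pin with over 2 N, pin pressing the mould with over 3 N, at rest, through the last second (value of joint lid below 0.012 rad and horizontal distance between pin_tip and base_hole below 0.004 m and angle between pin_tip's own z axis and vertical below 0.08 rad and z of pin_tip in the frame of mould below 0.013 m and contact force between pin and mould above 3 N and contact force between the fingers and pin above 2 N and linear speed of pin below 0.02 m/s); the arm keeps its last pose, push and grip.
It fails at once if another pin is taken out, or something else on the bench or in the tray is shoved or knocked over (distance of any of pin_slim, pin_square from where it was at the start of the episode above 0.03 m or distance of any of collar, wedge, jar, brush, glue_gun, rock from where it was at the start of the episode above 0.04 m or angle between any of jar, rock's own z axis and vertical above 0.6 rad).
It also fails if it takes over 56 s, if anything falls off the work surface, if the arm or the gripper's body presses on something with over 40 N, if the wrist force passes 120 N, or if a joint passes its speed limit or range.

## Working session

There is one attempt and no reset: what is moved stays moved. The work goes in short steps, Python scripts to look and compute and a shell command to move; the robot and the scene stay as the last step left them, time stands still between calls to the robot, and variables do not carry over. Pictures are saved under pics/ and viewed, at most 10 in all, crops included, and the job is handed in when it is done.

```bash
ls; mkdir -p pics; python3 - <<'E'
from plant import r
import cv2,numpy as np
s=r.get_state(); print(s)
for n in ("top","side"):
    c=r.capture(n); np.savez(f"{n}0.npz",**c)
    cv2.imwrite(f"pics/{n}0.png",c["color"][:,:,::-1])
    print(n,c["intrinsics"].tolist(),np.round(c["world_from_camera"],3).tolist(),(c["range_z"]>0).mean())
E
```

```text
pics
{'time_s': 0.0, 'joints': array([ 8.26834603e+01,  2.05916887e+01,  6.31552121e-01, -1.82861816e-02,
       -7.01345088e+01, -1.65062414e+01]), 'qd': array([ 0.02134053, -0.01114897,  0.04133336,  0.01824527,  0.03009153,
       -0.01457351]), 'joint_torque': array([-1.30442904e-04, -5.82711482e+01,  2.93071997e+01,  6.99741215e+00,
        7.00251694e-03, -1.57603299e-04]), 'tcp_pos': array([0.27249536, 0.61705559, 0.25060867]), 'eef_rot': array([ 1.79904371e+02, -1.04114855e-02, -2.38290005e+01]), 'contact_force': array([0.21872557, 0.50662663, 0.4078285 ]), 'moment': array([-0.03669678, -0.02289391,  0.00858177]), 'gripper_force': 0.0, 'gripper_width': 0.08762562399032822}
top [[426.51911952584607, 0.0, 279.68513525586513], [0.0, 426.51911952584607, 214.53851320304125], [0.0, 0.0, 1.0]] [[0.018, -0.993, 0.116, 0.409], [-1.0, -0.017, 0.008, -0.009], [-0.006, -0.117, -0.993, 1.54], [0.0, 0.0, 0.0, 1.0]] 0.9962797619047619
side [[441.19155031309396, 0.0, 285.47722132354744], [0.0, 441.19155031309396, 215.76804126103855], [0.0, 0.0, 1.0]] [[0.705, -0.463, 0.537, -0.069], [-0.709, -0.463, 0.532, -0.636], [0.003, -0.756, -0.655, 0.877], [0.0, 0.0, 0.0, 1.0]] 0.9958928571428571
```

View pics/top0.png

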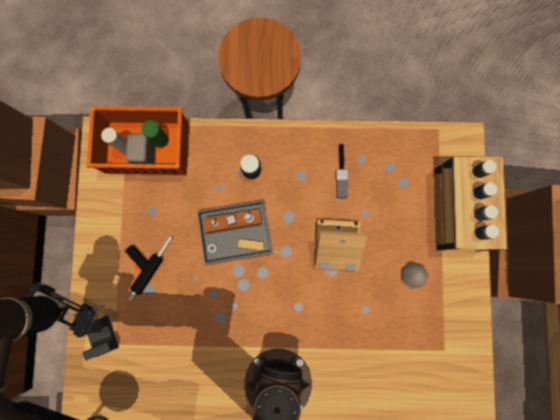

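View pics/side0.png

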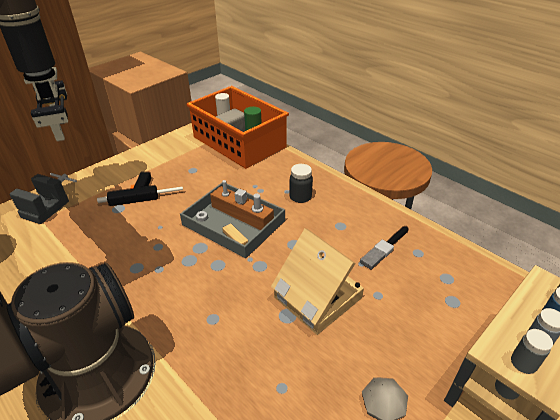

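The top view shows the tray at about (235,232), with pins at (214,222) slim, (231,219) square and (249,217) the wide round one. The mould is at about (340,243). The side view shows the half-open lid, its hole at (321,254), and the round pin at (257,202).

```bash
cat > h.py <<'E'
import numpy as np,cv2
def cloud(c,T=None):
    K=c["intrinsics"];T=c["world_from_camera"] if T is None else T
    z=c["range_z"];v,u=np.indices(z.shape)
    p=np.stack([(u-K[0,2])/K[0,0]*z,(v-K[1,2])/K[1,1]*z,z],-1)
    return p@T[:3,:3].T+T[:3,3]
def ray(c,uv,h,T=None):
    K=c["intrinsics"];T=c["world_from_camera"] if T is None else T
    d=T[:3,:3]@np.array([(uv[0]-K[0,2])/K[0,0],(uv[1]-K[1,2])/K[1,1],1])
    return T[:3,3]+d*(h-T[2,3])/d[2]
E
python3 - <<'E'
import numpy as np,cv2
from h import *
for n,px in (("top",[(214,222),(231,219),(249,217),(250,162),(340,240),(338,222)]),("side",[(225,185),(241,193),(257,202),(301,180),(321,254),(300,290)])):
    c=dict(np.load(n+"0.npz")); P=cloud(c)
    for p in px: print(n,p,np.round(P[p[1],p[0]],3))
    m=(P[...,2]>.02)&(P[...,0]>.3)&(P[...,0]<.7)&(P[...,1]<-.08)&(P[...,1]>-.4)&(P[...,2]<.3)
    q=P[m]; print(len(q),q.min(0).round(3),q.max(0).round(3))
    # ransac plane lid
    rng=np.random.default_rng(0);best=0
    q2=q[(q[:,2]>.065)]
    for _ in range(300):
        a,b,d=q2[rng.choice(len(q2),3,False)];nn=np.cross(b-a,d-a);L=np.linalg.norm(nn)
        if L<1e-6: continue
        nn/=L;k=abs((q2-a)@nn)<.003
        if k.sum()>best and abs(nn[2])>.2: best=k.sum();K=k
    w=q2[K];ce=w.mean(0);nn=np.linalg.svd(w-ce)[2][2];nn*=np.sign(nn[2]);print("plane",best,len(q2),ce.round(4),nn.round(3),"tilt",np.degrees(np.arccos(nn[2])),"az",np.degrees(np.arctan2(nn[1],nn[0])), w.min(0).round(3),w.max(0).round(3))
    np.save(n+"_lid.npy",w)
    rect=m.astype(np.uint8)
a=cv2.imread("pics/top0.png")[180:290,180:390];cv2.imwrite("pics/c0.png",cv2.resize(a,None,fx=3.8,fy=3.8,interpolation=cv2.INTER_CUBIC))
E
```

```text
top (214, 222) [0.548 0.225 0.106]
top (231, 219) [0.561 0.17  0.088]
top (249, 217) [0.567 0.107 0.104]
top (250, 162) [0.758 0.109 0.103]
top (340, 240) [ 0.491 -0.194  0.159]
top (338, 222) [ 0.561 -0.202  0.043]
2256 [ 0.395 -0.277  0.02 ] [ 0.698 -0.122  0.181]
plane 1156 1536 [ 0.4621 -0.1986  0.1228] [-0.75   0.03   0.661] tilt 48.626916717117105 az 177.69926458033748 [ 0.408 -0.276  0.065] [ 0.512 -0.123  0.178]
side (225, 185) [0.547 0.225 0.092]
side (241, 193) [0.558 0.167 0.089]
side (257, 202) [0.566 0.107 0.085]
side (301, 180) [0.73  0.09  0.086]
side (321, 254) [ 0.492 -0.196  0.148]
side (300, 290) [ 0.422 -0.198  0.082]
5272 [ 0.392 -0.28   0.02 ] [ 0.696 -0.121  0.177]
plane 3431 3906 [ 0.4569 -0.2029  0.1206] [-0.747  0.032  0.664] tilt 48.400428148499834 az 177.55900711199635 [ 0.403 -0.277  0.065] [ 0.509 -0.123  0.177]
```

View pics/c0.png

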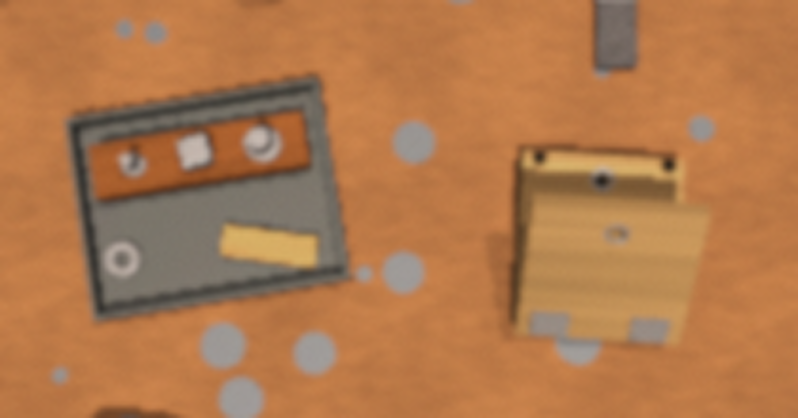

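The crop shows the open base hole at crop (601,180) and the lid hole at (616,234). It also shows the tray yawed about 9°, with the wide pin at (262,140). The lid is at about 48.5° and the mould yaw is about -2.4°. I'll turn the wrist first so the fingers close along the tray's x.

```bash
python3 -m crank '[[[0,0,8],[0,0,0],-1],[[0,0,8],[0,0,0],-1],[[0,0,8],[0,0,0],-1],[[0,0,8],[0,0,0],-1],[[0,0,8],[0,0,0],-1],[[0,0,8],[0,0,0],-1],[[0,0,8.5],[0,0,0],-1],[[0,0,0],[0,0,0],-1]]' 40
cat > go.py <<'E'
import sys,numpy as np
from plant import r
from scipy.spatial.transform import Rotation as R
s=r.get_state();t=np.array(eval(sys.argv[1]),float);Q=R.from_euler('xyz',s['eef_rot'],degrees=True)
print('t',round(s['time_s'],2),'pos',s['tcp_pos'].round(4),'rot',s['eef_rot'].round(2),'F',s['contact_force'].round(1),'w',round(s['gripper_width'],4),'gf',round(s['gripper_force'],1))
print('tool cm',(Q.inv().apply(t[:3]-s['tcp_pos'])*100).round(2))
if len(t)>3: print('turn',(Q.inv()*R.from_euler('xyz',[180,0,t[3]],degrees=True)).as_rotvec(degrees=True).round(2))
E
python3 - <<'E'
from plant import r
print(r.capture("wrist")["hand_eye"].round(4).tolist())
E
python3 go.py '[0.52,0.11,0.27,-80.8]'
```

```text
time_s: 0.9
tcp_pos: [0.2726, 0.6173, 0.2511]
eef_rot: [180.0, -0.0, -80.5]
contact_force: [0.6, -0.2, -0.3]
gripper_width: 0.0873
gripper_force: 0.0
[[-0.0006, -0.9666, -0.2562, 0.0673], [1.0, -0.0006, -0.0002, -0.0003], [0.0, -0.2562, 0.9666, -0.1339], [0.0, 0.0, 0.0, 1.0]]
t 0.95 pos [0.2726 0.6173 0.2511] rot [ 1.7998e+02 -4.0000e-02 -8.0140e+01] F [-0.4 -0.3 -0.1] w 0.0877 gf 0.0
tool cm [ 54.22 -15.69  -1.86]
turn [ 0.02 -0.04  0.66]
```

```bash
python3 -m crank '[[[0,0,0.6],[4.5,-1.3,-0.3],-1],[[0,0,0],[4.5,-1.3,-0.3],-1],[[0,0,0],[4.5,-1.3,-0.3],-1],[[0,0,0],[4.5,-1.3,-0.3],-1],[[0,0,0],[4.5,-1.3,-0.3],-1],[[0,0,0],[4.5,-1.3,-0.3],-1],[[0,0,0],[4.5,-1.3,0],-1],[[0,0,0],[4.5,-1.3,0],-1]]' | head -3
python3 -m crank '[[[0,0,0],[4.5,-1.3,0],-1],[[0,0,0],[4.5,-1.3,0],-1],[[0,0,0],[4.5,-1.3,0],-1],[[0,0,0],[4.5,-1.3,0],-1],[[0,0,0],[0,0,0],-1],[[0,0,0],[0,0,0],-1]]' | head -3
cat > look.py <<'E'
import sys,numpy as np,cv2
from plant import r
from scipy.spatial.transform import Rotation as R
s=r.get_state();c=r.capture("wrist")
T=np.eye(4);T[:3,:3]=R.from_euler('xyz',s['eef_rot'],degrees=True).as_matrix();T[:3,3]=s['tcp_pos']
c['world_from_camera']=T@c['hand_eye'];np.savez(sys.argv[1]+'.npz',**c)
cv2.imwrite(f"pics/{sys.argv[1]}.png",c["color"][:,:,::-1]);print(s['tcp_pos'].round(4),s['eef_rot'].round(2))
E
python3 look.py w1
```

```text
time_s: 1.75
tcp_pos: [0.433, 0.2768, 0.2699]
eef_rot: [-180.0, 0.0, -80.6]
time_s: 2.35
tcp_pos: [0.5125, 0.1078, 0.2693]
eef_rot: [180.0, -0.0, -80.9]
[0.5125 0.1078 0.2693] [179.98  -0.   -80.89]
```

View pics/w1.png

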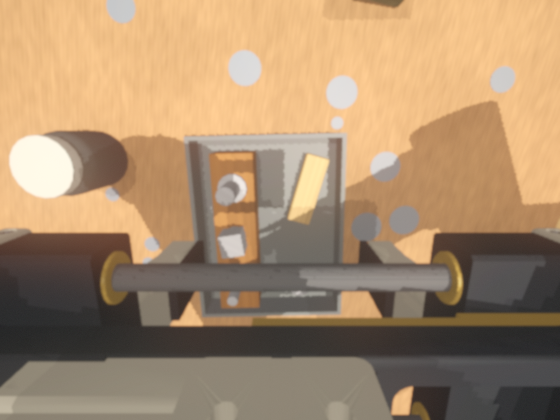

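The wrist view shows the wide pin at about (232,190), its collar behind the grip, and the square pin at (232,243). I'll locate the pin from its grip and collar pixels.

```bash
python3 - <<'E'
import numpy as np,cv2
from h import *
for n in("w1","top0","side0"):
    c=dict(np.load(n+".npz"));P=cloud(c)
    near=np.hypot(P[...,0]-.567,P[...,1]-.107)<.03
    q=P[near&(P[...,2]>.070)]
    print(n,len(q),'zmax',np.percentile(q[:,2],97).round(4),'grip top mean',q[q[:,2]>.098].mean(0).round(4) if (q[:,2]>.098).any() else None)
    g=q[(q[:,2]>.07)&(q[:,2]<.112)]
    A=np.c_[2*g[:,:2],np.ones(len(g))]
    if n=="w1":
        m=((P[...,2]>.098)&near).astype(np.uint8);ct=max(cv2.findContours(m,0,2)[0],key=cv2.contourArea)
        (u,v),rr=cv2.minEnclosingCircle(ct);print('circle',u,v,rr,ray(c,(u,v),.105).round(4))
        for r0 in range(160,215,6): print((P[r0,205:262:4,2]*1000).round().astype(int))
    else:
        s=g[(g[:,2]<.095)]
        print(s.min(0).round(4),s.max(0).round(4))
# mould hinge etc
c=dict(np.load("top0.npz"));m=c["color"][222:234,330:348].astype(int).sum(-1);
i=np.argwhere(m<m.min()+60)+[222,330];print('base hole px',i.mean(0),ray(c,i.mean(0)[::-1],.04).round(4),len(i))
for n in("top","side"):
    w=np.load(n+"_lid.npy");e=np.radians(-2.4);ex=np.array([np.cos(e),np.sin(e)]);ey=np.array([-ex[1],ex[0]])
    print(n,'y',(w[:,:2]@ey).min().round(4),(w[:,:2]@ey).max().round(4),'x max',(w[:,:2]@ex).max().round(4),'zmax',w[:,2].max().round(4))
E
```

```text
w1 27932 zmax 0.3628 grip top mean [0.5632 0.0919 0.3353]
circle 102.0 329.5 134.9491729736328 [0.693 0.292 0.105]
[  5   5  56  55  56 403  56  56  55  56  55  56  50   5   5]
[ 7  7 55 55 54 56 55 55 55 55 55 55 53  5  4]
[ 5  5 56 55 57 56 56 56 55 56 56 55 56  6  5]
[ 5  4 54 56 61 63 62 62 63 63 55 55 56  4  6]
[ 5  6 55 56 62 90 91 84 69 61 62 56 56  8  6]
[  7   6  57 105 105 106 106 105  85  63  61  56  55  13   5]
[  6   5  57 104 105 106 105 105  60  61  56  56  55  18   5]
[  6   6  55  57 105 107 106  55  56  56  56  54  55  22   5]
[ 5  6  5 55 56 55 55 55 57 55 57 55 56 26  4]
[ 6  5  7 55 56 56 56 55 57 55 56 57 56 31  5]
top0 33 zmax 0.1105 grip top mean [0.5705 0.112  0.1056]
[0.5614 0.1026 0.0705] [0.5741 0.1146 0.0923]
side0 90 zmax 0.1078 grip top mean [0.5662 0.1097 0.1048]
[0.5565 0.1003 0.0703] [0.5768 0.1207 0.0948]
base hole px [227.25 338.  ] [ 0.5431 -0.2029  0.04  ] 4
top y -0.2555 -0.1045 x max 0.5186 zmax 0.1781
side y -0.2564 -0.1042 x max 0.5153 zmax 0.1767
```

```bash
python3 - <<'E'
import numpy as np,cv2
from h import *
c=dict(np.load("w1.npz"));P=cloud(c)
near=np.hypot(P[...,0]-.567,P[...,1]-.107)<.04
for lo,hi in((.1,.112),(.0585,.065)):
    m=((P[...,2]>lo)&(P[...,2]<hi)&near).astype(np.uint8)
    ct=max(cv2.findContours(m,0,1)[0],key=cv2.contourArea);(u,v),rr=cv2.minEnclosingCircle(ct)
    p=P[m>0];print(u,v,rr,ray(c,(u,v),(.105 if lo>.09 else .061)).round(4),p.mean(0).round(4),rr*P[int(v),int(u),2])
E
python3 go.py '[0.475,-0.200,0.25,-92.4]'
```

```text
225.36842346191406 195.0 9.837135314941406 [0.5697 0.1117 0.105 ] [0.5698 0.1117 0.1054] 1.0411411037554288
232.0 187.5 14.603181838989258 [0.5699 0.112  0.061 ] [0.567  0.1076 0.0617] 1.4144362937079562
t 2.4 pos [0.5123 0.1088 0.2694] rot [ 1.7999e+02  1.0000e-02 -8.0840e+01] F [0.2 0.3 0.2] w 0.0874 gf 0.0
tool cm [29.89  8.6   1.94]
turn [1.000e-02 0.000e+00 1.156e+01]
```

```bash
python3 -m crank '[[[0,0,0],[4.3,1.2,0],1],[[0,0,0],[4.3,1.2,0],1],[[0,0,0],[4.3,1.2,0],1],[[0,0,0],[4.3,1.2,0],1],[[0,0,0],[4.3,1.2,0.4],1],[[0,0,0],[4.3,1.3,0.7],1],[[0,0,5.8],[4.3,1.3,0.7],1],[[0,0,5.8],[0,0,0],1]]' | head -3
python3 -m crank '[[[0,0,0],[0,0,0],1],[[0,0,0],[0,0,0],1]]'
python3 go.py '[0.475,-0.200,0.185,-92.4]'
```

```text
time_s: 3.2
tcp_pos: [0.4738, -0.2041, 0.2505]
eef_rot: [179.9, -0.0, -92.8]
time_s: 3.4
tcp_pos: [0.4753, -0.2006, 0.2517]
eef_rot: [-180.0, 0.0, -92.2]
contact_force: [-0.6, 0.3, -0.0]
gripper_width: 0.0132
gripper_force: 0.0
t 3.4 pos [ 0.4753 -0.2006  0.2517] rot [-179.98    0.    -92.21] F [-0.6  0.3 -0. ] w 0.0132 gf 0.0
tool cm [-0.06  0.04  6.67]
turn [-0.02  0.    0.19]
```

```bash
python3 -m crank '[[[0,0,0],[0,0,2.2],1],[[0,0,0],[0,0,2.2],1],[[0,0,0],[0,0,2.2],1],[[0,0,0],[-0.6,-0.65,0.95],1],[[0,0,0],[0.6,-0.65,0.95],1],[[0,0,0],[0,-0.65,0.95],1],[[0,0,0],[0,0,0],1]]'
python3 - <<'E'
from plant import r
import cv2,numpy as np
c=r.capture("side");cv2.imwrite("pics/side1.png",c["color"][:,:,::-1])
E
```

```text
time_s: 4.1
tcp_pos: [0.4953, -0.2023, 0.1562]
eef_rot: [180.0, -0.0, -92.5]
contact_force: [0.4, -0.8, -0.3]
gripper_width: 0.0006
gripper_force: 0.0
```

View pics/side1.png

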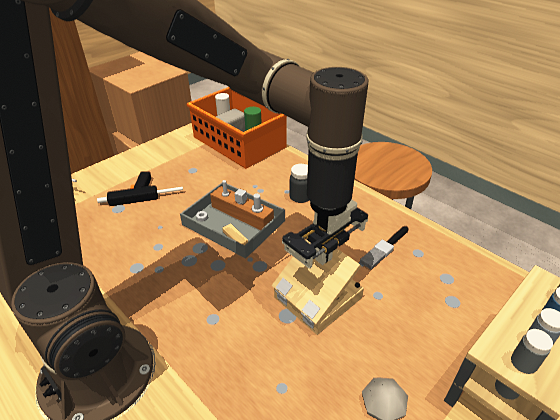

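The gripper's closed tips are on the lid near its free edge, and the corner at (358,262) has already come down. I'll continue along the same path.

```bash
python3 -m crank '[[[0,0,0],[0,-0.65,0.95],1],[[0,0,0],[0,-0.65,0.95],1],[[0,0,0],[0,-0.65,0.95],1],[[0,0,0],[0,-0.65,0.95],1],[[0,0,0],[0,-0.65,0.95],1],[[0,0,0],[0,-0.65,0.95],1],[[0,0,0],[0,-0.3,0.9],1],[[0,0,0],[0,0,0],1]]'
```

```text
time_s: 4.95
tcp_pos: [0.536, -0.2044, 0.0893]
eef_rot: [179.9, 0.0, -92.5]
contact_force: [-0.1, -1.0, -0.0]
gripper_width: 0.0004
gripper_force: 0.0
```

```bash
python3 -m crank '[[[0,0,0],[0,0,0.25],1],[[0,0,0],[0,0,0.25],1],[[0,0,0],[0,0,0],1]]'
python3 -m crank '[[[0,0,0],[0,0,0.1],1],[[0,0,0],[0,0,0],1]]'
```

```text
time_s: 5.25
tcp_pos: [0.5364, -0.2044, 0.0862]
eef_rot: [-180.0, 0.0, -92.5]
contact_force: [-0.4, -0.2, -1.0]
gripper_width: 0.0006
gripper_force: 0.0
time_s: 5.45
tcp_pos: [0.5365, -0.2045, 0.0854]
eef_rot: [-180.0, -0.0, -92.5]
contact_force: [0.0, 0.1, 1.1]
gripper_width: 0.0007
gripper_force: 0.6
```

```bash
python3 -m crank '[[[0,0,0],[0,0,0.15],1],[[0,0,0],[0,0,0.15],1],[[0,0,0],[0,0,0],1]]'
python3 -m crank '[[[0,0,0],[0,0,-2],-0.2],[[0,0,0],[0,0,-4],-0.5],[[0,0,0],[0,0,-5],-1],[[0,0,0],[0,0,-5],-1],[[0,0,0],[0,0,0],-1],[[0,0,0],[0,0,0],-1]]'
python3 look.py w2
```

```text
time_s: 5.75
tcp_pos: [0.5369, -0.2045, 0.0824]
eef_rot: [-179.9, -0.0, -92.5]
contact_force: [0.5, -0.1, 3.6]
gripper_width: 0.0004
gripper_force: 1.9
time_s: 6.35
tcp_pos: [0.5367, -0.2044, 0.2433]
eef_rot: [-179.8, 0.0, -92.5]
contact_force: [-1.7, -0.8, -0.0]
gripper_width: 0.0428
gripper_force: 0.0
[ 0.5367 -0.2044  0.2433] [-1.7984e+02  2.0000e-02 -9.2530e+01]
```

View pics/w2.png

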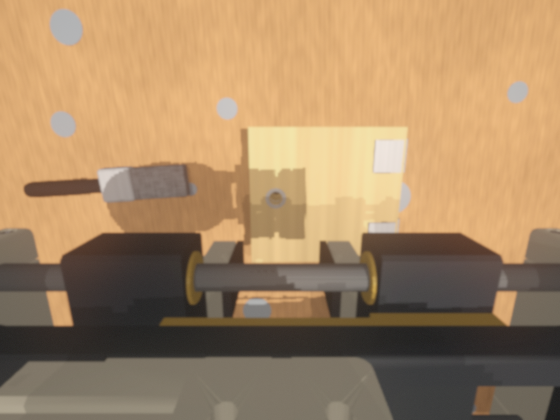

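The lid lies flat, with its hole at about (276,197). I'll measure the hole and the lid tilt.

```bash
cat > hole.py <<'E'
import numpy as np,cv2,sys
from h import *
c=dict(np.load(sys.argv[1]+".npz"));P=cloud(c);ho=np.array([.547,-.203])
L=(P[...,2]>.048)&(P[...,2]<.072)&(np.abs(P[...,0]-.49)<.11)&(np.abs(P[...,1]+.2)<.09)
q=P[L];A=np.c_[q[:,:2],np.ones(len(q))];k=np.linalg.lstsq(A,q[:,2],rcond=None)[0];res=q[:,2]-A@k
k=np.linalg.lstsq(A[abs(res)<.004],q[abs(res)<.004,2],rcond=None)[0];print('n',L.sum(),'slope x,y',k[:2].round(4),'z at hole',k@[*ho,1])
v,u=np.argwhere(L).T; print('lid ext',q[:,:2].min(0).round(4),q[:,:2].max(0).round(4))
pl=P[...,:2]@k[:2]+k[2];near=np.hypot(P[...,0]-ho[0],P[...,1]-ho[1])<.02
m=(near&(P[...,2]<pl-.006)).astype(np.uint8);ct,_=cv2.findContours(m,0,1);
for t in ct:
    if cv2.contourArea(t)>15:
        (u,v),rr=cv2.minEnclosingCircle(t);print('depth hole',u,v,rr,ray(c,(u,v),k@[*ho,1]).round(4),cv2.fitEllipse(t) if len(t)>4 else '')
g=cv2.cvtColor(c['color'],cv2.COLOR_RGB2GRAY);u,v=276,197
if len(sys.argv)>2: u,v=eval(sys.argv[2])
w=c['color'][v-14:v+15,u-14:u+15];hsv=cv2.cvtColor(w,cv2.COLOR_RGB2HSV);print(hsv[::3,::3,1])
m=(hsv[...,1]<90).astype(np.uint8);ct,_=cv2.findContours(m,0,1);t=max(ct,key=cv2.contourArea);(a,b),rr=cv2.minEnclosingCircle(t)
x,y,ww,hh=cv2.boundingRect(t);print('colour',a+u-14,b+v-14,rr,x+u-14,y+v-14,ww,hh,ray(c,(a+u-14,b+v-14),k@[*ho,1]).round(4))
E
python3 hole.py w2
```

```text
n 18448 slope x,y [ 0.0254 -0.0007] z at hole 0.05971585422788415
lid ext [ 0.3997 -0.279 ] [ 0.5741 -0.1264]
depth hole 275.5 196.5 6.041623115539551 [ 0.5433 -0.204   0.0597] ((275.5464172363281, 196.72439575195312), (11.010031700134277, 11.505453109741211), 79.25679016113281)
[[106 104 105 106 105 105 106 106 104 105]
 [106 106 106 105 102 103 104 105 105 106]
 [107 106 100  65  48  48  70 104 107 106]
 [107 100  52  42  66  63  44  62 104 106]
 [106  85  39 102 116 115  94  41  94 107]
 [108  78  59 104 116 115 104  53  89 108]
 [110  92  49  95  96  92  93  50  99 110]
 [111 108  63  56  82  80  55  74 111 109]
 [112 111 107  77  58  61  85 108 111 111]
 [111 113 111 110 108 108 111 109 110 111]]
colour 275.3529415130615 197.72058868408203 10.740198135375977 265 187 22 22 [ 0.5435 -0.2027  0.0597]
```

```bash
python3 go.py '[0.5698,0.1118,0.23,-80.8]'
```

```text
t 6.4 pos [ 0.5359 -0.2042  0.2418] rot [ 1.800e+02  4.000e-02 -9.254e+01] F [ 0.   0.5 -0.2] w 0.0468 gf 0.0
tool cm [-31.72  -1.99   1.2 ]
turn [ -0.     0.04 -11.74]
```

```bash
python3 -m crank '[[[0,0,0],[-4.5,-0.3,0],-1],[[0,0,0],[-4.5,-0.3,0],-1],[[0,0,0],[-4.5,-0.3,0],-1],[[0,0,0],[-4.5,-0.3,0],-1],[[0,0,0],[-4.5,-0.3,0],-1],[[0,0,0],[-4.5,-0.3,0],-1],[[0,0,-5.8],[-4.7,-0.2,0],-1],[[0,0,-5.9],[0,0,0],-1]]' |head -1
python3 -m crank '[[[0,0,0],[0,0,0],-1],[[0,0,0],[0,0,0],-1]]'
python3 go.py '[0.5698,0.1118,0.093,-80.8]'
```

```text
time_s: 7.2
time_s: 7.4
tcp_pos: [0.5696, 0.1109, 0.2406]
eef_rot: [179.8, -0.0, -81.0]
contact_force: [0.1, 0.2, -0.6]
gripper_width: 0.0879
gripper_force: 0.0
t 7.4 pos [0.5696 0.1109 0.2406] rot [ 1.7985e+02 -5.0000e-02 -8.1000e+01] F [ 0.1  0.2 -0.6] w 0.0879 gf 0.0
tool cm [-0.1  -0.07 14.76]
turn [ 0.15 -0.05 -0.2 ]
```

```bash
python3 -m crank '[[[0,0,0],[-0.1,0,3],-1],[[0,0,0],[0,0,3],-1],[[0,0,0],[0,0,3],-1],[[0,0,0],[0,0,3],-1],[[0,0,0],[0,0,1.5],-1],[[0,0,0],[0,0,1.3],-1],[[0,0,0],[0,0,0],-1],[[0,0,0],[0,0,0],-1]]'
python3 go.py '[0.5698,0.1118,0.093,-80.8]'
```

```text
time_s: 8.2
tcp_pos: [0.5704, 0.1119, 0.0945]
eef_rot: [-180.0, -0.0, -80.9]
contact_force: [-0.5, 0.5, 0.6]
gripper_width: 0.0877
gripper_force: 0.0
t 8.2 pos [0.5704 0.1119 0.0945] rot [-1.7999e+02 -1.0000e-02 -8.0900e+01] F [-0.5  0.5  0.6] w 0.0877 gf 0.0
tool cm [-0.    0.06  0.15]
turn [-0.01 -0.01 -0.1 ]
```

Now I'll close on the grip.

```bash
python3 -m crank '[[[0,0,0],[0,0,0.1],0],[[0,0,0],[0,0,0],1],[[0,0,0],[0,0,0],1],[[0,0,0],[0,0,0],1],[[0,0,0],[0,0,0],1],[[0,0,0],[0,0,0],1],[[0,0,0],[0,0,0],1],[[0,0,0],[0,0,0],1]]' 50
python3 -m crank '[[[0,0,0],[0,0,0],1],[[0,0,0],[0,0,0],1]]'
```

```text
time_s: 9.0
tcp_pos: [0.5701, 0.1124, 0.093]
eef_rot: [180.0, -0.0, -80.8]
contact_force: [-0.8, 0.1, 0.2]
gripper_width: 0.029
gripper_force: 0.0
time_s: 9.2
tcp_pos: [0.5701, 0.1124, 0.093]
eef_rot: [-180.0, 0.0, -80.8]
contact_force: [1.1, -0.5, -0.0]
gripper_width: 0.0193
gripper_force: 50.0
```

```bash
python3 -m crank '[[[0,0,0],[0,0,-1],1],[[0,0,0],[0,0,-1.5],1],[[0,0,0],[0,0,-2],1],[[0,0,0],[0,0,-3],1],[[0,0,0],[0,0,-3],1],[[0,0,0],[0,0,-3],1],[[0,0,0],[0,0,-1],1],[[0,0,0],[0,0,0],1]]'
python3 go.py '[0.5435,-0.203,0.23,-92.5]'
```

```text
time_s: 10.0
tcp_pos: [0.5706, 0.1126, 0.2399]
eef_rot: [-179.8, 0.1, -80.8]
contact_force: [-0.7, 0.2, -2.5]
gripper_width: 0.0191
gripper_force: 50.0
t 10.0 pos [0.5706 0.1126 0.2399] rot [-1.7982e+02  7.0000e-02 -8.0820e+01] F [-0.7  0.2 -2.5] w 0.0191 gf 50.0
tool cm [30.73  7.72  0.93]
turn [-0.17  0.09 11.68]
```

```bash
python3 -m crank '[[[0,0,0],[3.8,1,0],1],[[0,0,0],[3.8,1,0],1],[[0,0,0],[3.8,1,0],1],[[0,0,0],[3.8,1,0],1],[[0,0,0],[3.8,1,0],1],[[0,0,0],[3.8,1,0],1],[[0,0,0],[3.8,1,0],1],[[0,0,5.8],[4.1,0.7,0],1]]' |head -1
python3 -m crank '[[[0,0,5.8],[0,0,2],1],[[0,0,0],[0,0,2],1],[[0,0,0],[0,0,0],1],[[0,0,0],[0,0,0],1]]'
python3 look.py w3;python3 go.py '[0.5438,-0.203,0.15,-92.5]'
python3 - <<'E'
from plant import r
import cv2,numpy as np
c=r.capture("side");np.savez("s3.npz",**c);a=c["color"][150:330,230:410,::-1];b=cv2.resize(a,None,fx=2.2,fy=2.2,interpolation=2)
w=cv2.imread("pics/w3.png")[100:300,180:380];w=cv2.resize(w,(396,396),interpolation=2);cv2.imwrite("pics/m3.png",np.hstack([b,w]))
E
```

```text
time_s: 10.8
time_s: 11.2
tcp_pos: [0.5424, -0.203, 0.1971]
eef_rot: [179.8, -0.0, -92.4]
contact_force: [0.3, 0.5, -1.5]
gripper_width: 0.0191
gripper_force: 50.0
[ 0.5424 -0.203   0.1971] [ 1.7984e+02 -1.0000e-02 -9.2390e+01]
t 11.25 pos [ 0.5431 -0.2029  0.1981] rot [ 1.7996e+02 -2.0000e-02 -9.2370e+01] F [-0.9 -0.1 -2.1] w 0.019 gf 50.0
tool cm [ 0.01 -0.07  4.81]
turn [ 0.04 -0.02  0.13]
```

View pics/m3.png

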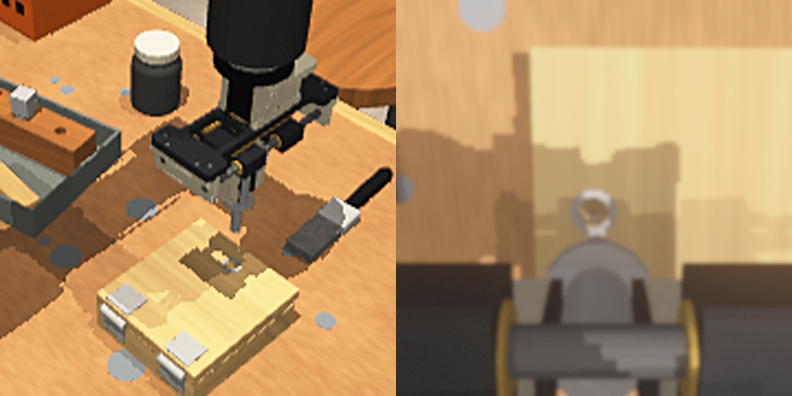

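The side crop (left) shows the pin held upright with its tip just above the lid's hole. The wrist crop (right) shows the hole ring at (594,213), just ahead of the collar, with the two nearly lined up laterally. I'll measure hole against pin once more.

```bash
python3 - <<'E'
import numpy as np,cv2
from h import *
c=dict(np.load("w3.npz"));P=cloud(c);T=c["world_from_camera"]
t=np.array([.5424,-.2030,.1971])
m=(np.hypot(P[...,0]-t[0],P[...,1]-t[1])<.03)&(P[...,2]>.15)&(P[...,2]<.172)
q=P[m];print(len(q),(q-t).min(0).round(4),(q-t).max(0).round(4),np.percentile(q[:,2],[5,50,95]).round(4))
f=P[m&(abs(P[...,2]-.165)<.003)]-t;A=np.c_[2*f[:,:2],np.ones(len(f))]
ii=np.argwhere(m);print('u range',ii[:,1].min(),ii[:,1].max(),'v',ii[:,0].min(),ii[:,0].max())
top=np.array([ (u,ii[ii[:,1]==u,0].min()) for u in range(ii[:,1].min()+1,ii[:,1].max())])
w=np.array([ray(c,p,.159)-t for p in top])[:,:2];A=np.c_[2*w,np.ones(len(w))];s=np.linalg.lstsq(A,(w**2).sum(1),rcond=None)[0];print('collar centre rel TCP',s[:2].round(4),'R',np.sqrt(s[2]+s[0]**2+s[1]**2).round(4))
hs=cv2.cvtColor(c["color"],cv2.COLOR_RGB2HSV)[185:235,255:305];k=((hs[...,1]<75)).astype(np.uint8);k[28:]=0
p=np.argwhere(k)[:,::-1]+[255,185];
for v in range(190,222): print(v,''.join('#' if x<75 else '.' for x in hs[v-185,:,1]))
E
```

```text
808 [-0.0162 -0.0168 -0.0376] [ 0.0146 -0.0005 -0.0252] [0.1627 0.1657 0.1695]
u range 256 308 v 221 250
collar centre rel TCP [-0.0002  0.0013] R 0.017
190 ..................................................
191 ..................................................
192 ..................................................
193 ..................................................
194 ..................................................
195 .....................########.....................
196 ...................############...................
197 ..................##############..................
198 .................################.................
199 ................##################................
200 ...............###################................
201 ...............######......########...............
202 ..............#####..........#######..............
203 ..............####............######..............
204 .............#####.............#####..............
205 .............####...............#####.............
206 .............####...............#####.............
207 .............####...............#####.............
208 .............####...............#####.............
209 .............#####...##.........####..............
210 .............#####...##........#####..............
211 ..............#####...........######..............
212 ..............######.........######...............
213 ...............######......########...............
214 ................##################................
215 .................################.................
216 ..................##############..................
217 ...................############...................
218 .....................##########...................
219 ......................########....................
220 ......................#########...................
221 ....................#############.................
```

```bash
python3 - <<'E'
import numpy as np
from h import *
c=dict(np.load("w3.npz"));h=ray(c,(279.8,206.7),.0597);p=np.array([.5424-.0002,-.2030+.0013])
print('hole',h.round(4),'pin',p,'need',(h[:2]-p).round(4))
E
python3 go.py '[0.5438,-0.203,0.15,-92.5]'
```

```text
hole [ 0.5433 -0.2026  0.0597] pin [ 0.5422 -0.2017] need [ 0.0011 -0.0009]
t 11.3 pos [ 0.5435 -0.2028  0.1986] rot [-1.7997e+02 -2.0000e-02 -9.2370e+01] F [ 1.1  0.7 -0.8] w 0.0191 gf 50.0
tool cm [ 0.01 -0.03  4.86]
turn [-0.03 -0.02  0.13]
```

```bash
python3 -m crank '[[[0,0,0],[0.03,-0.08,2],1],[[0,0,0],[0,0,2],1],[[0,0,0],[0,0,0.5],1],[[0,0,0],[0,0,0],1]]'
python3 -m crank '[[[0,0,0],[0,0,0.3],1],[[0,0,0],[0,0,0.3],1],[[0,0,0],[0,0,0.3],1],[[0,0,0],[0,0,0],1]]'
```

```text
time_s: 11.7
tcp_pos: [0.5439, -0.2031, 0.1532]
eef_rot: [180.0, -0.0, -92.4]
contact_force: [1.1, 1.0, -0.9]
gripper_width: 0.0191
gripper_force: 50.0
time_s: 12.1
tcp_pos: [0.5437, -0.2033, 0.1439]
eef_rot: [180.0, 0.0, -92.4]
contact_force: [-0.1, -0.6, -2.3]
gripper_width: 0.0191
gripper_force: 50.0
```

```bash
python3 -m crank '[[[0,0,0],[0,0,0.2],1],[[0,0,0],[0,0,0.2],1],[[0,0,0],[0,0,0],1]]'
python3 -m crank '[[[0,0,0],[0,0,0.2],1],[[0,0,0],[0,0,0.2],1],[[0,0,0],[0,0,0],1]]'
```

```text
time_s: 12.4
tcp_pos: [0.5436, -0.2033, 0.1397]
eef_rot: [180.0, 0.0, -92.4]
contact_force: [-0.9, 0.2, -2.5]
gripper_width: 0.019
gripper_force: 50.0
time_s: 12.7
tcp_pos: [0.5436, -0.2033, 0.1357]
eef_rot: [180.0, 0.0, -92.4]
contact_force: [0.1, 0.9, -2.0]
gripper_width: 0.0192
gripper_force: 50.0
```

The tip is in the lid hole with no contact force, so I'll go on down gently.

```bash
python3 -m crank '[[[0,0,0],[0,0,0.3],1],[[0,0,0],[0,0,0.3],1],[[0,0,0],[0,0,0.3],1],[[0,0,0],[0,0,0],1]]'
python3 -m crank '[[[0,0,0],[0,0,0.2],1],[[0,0,0],[0,0,0.2],1],[[0,0,0],[0,0,0.2],1],[[0,0,0],[0,0,0],1]]'
```

```text
time_s: 13.1
tcp_pos: [0.5435, -0.2033, 0.1264]
eef_rot: [179.9, 0.0, -92.4]
contact_force: [0.2, -0.3, -2.0]
gripper_width: 0.0191
gripper_force: 50.0
time_s: 13.5
tcp_pos: [0.5436, -0.2033, 0.1207]
eef_rot: [180.0, 0.0, -92.4]
contact_force: [-0.1, 0.3, -2.2]
gripper_width: 0.0191
gripper_force: 50.0
```

```bash
python3 -m crank '[[[0,0,0],[0,0,0.4],1],[[0,0,0],[0,0,0.4],1],[[0,0,0],[0,0,0.4],1],[[0,0,0],[0,0,0.4],1],[[0,0,0],[0,0,0.4],1],[[0,0,0],[0,0,0],1],[[0,0,0],[0,0,0],1]]'
python3 -m crank '[[[0,0,0],[0,0,0.2],1],[[0,0,0],[0,0,0.2],1],[[0,0,0],[0,0,0],1]]' 60
```

```text
time_s: 14.2
tcp_pos: [0.5438, -0.2034, 0.1009]
eef_rot: [180.0, -0.0, -92.4]
contact_force: [-0.3, 0.3, -1.6]
gripper_width: 0.0194
gripper_force: 50.0
time_s: 14.5
tcp_pos: [0.544, -0.2034, 0.0971]
eef_rot: [-180.0, -0.0, -92.4]
contact_force: [-0.1, -0.3, -1.6]
gripper_width: 0.0193
gripper_force: 60.0
```

Next I'll press in small steps, watching the force.

```bash
python3 -m crank '[[[0,0,0],[0,0,0.2],1],[[0,0,0],[0,0,0],1]]' | sed -n 2,4p
python3 -m crank '[[[0,0,0],[0,0,0.15],1],[[0,0,0],[0,0,0],1]]' | sed -n 2,4p
python3 -m crank '[[[0,0,0],[0,0,0.1],1],[[0,0,0],[0,0,0],1]]' | sed -n 2,4p
```

```text
tcp_pos: [0.5441, -0.2034, 0.0953]
eef_rot: [-180.0, -0.0, -92.4]
contact_force: [-0.3, 0.4, 0.9]
tcp_pos: [0.5443, -0.2034, 0.0939]
eef_rot: [-179.9, -0.0, -92.4]
contact_force: [0.1, 0.2, 2.9]
tcp_pos: [0.5444, -0.2034, 0.093]
eef_rot: [-179.9, -0.0, -92.4]
contact_force: [0.6, 0.8, 4.8]
```

```bash
python3 -m crank '[[[0,0,0],[0,0,0.1],1],[[0,0,0],[0,0,0],1]]' | sed -n 2,4p
python3 -m crank '[[[0,0,0],[0,0,0.1],1],[[0,0,0],[0,0,0],1]]' | sed -n 2,4p
python3 -m crank '[[[0,0,0],[0,0,0.1],1],[[0,0,0],[0,0,0],1]]' | sed -n 2,4p
```

```text
tcp_pos: [0.5445, -0.2034, 0.0928]
eef_rot: [-179.9, -0.0, -92.4]
contact_force: [-1.9, 1.8, 11.8]
tcp_pos: [0.5445, -0.2034, 0.0927]
eef_rot: [-179.9, -0.0, -92.4]
contact_force: [-4.6, 3.9, 20.0]
tcp_pos: [0.5445, -0.2035, 0.0925]
eef_rot: [-179.9, -0.1, -92.4]
contact_force: [-7.0, 4.6, 26.9]
```

The lid has hit the solid stop at about 27 N. I'll ease off a little, hold, and check the lid and pin.

```bash
python3 -m crank '[[[0,0,0],[0,0,-0.06],1],[[0,0,0],[0,0,0],1],[[0,0,0],[0,0,0],1],[[0,0,0],[0,0,0],1]]'
python3 look.py w4; python3 - <<'E'
import numpy as np,cv2
from h import *
from plant import r
c=r.capture("side");s=dict(c);P=cloud(s)
w=cloud(dict(np.load("w4.npz")))
for n,Q in(("side",P),("wrist",w)):
    L=(abs(Q[...,2]-.057)<.008)&(np.abs(Q[...,0]-.485)<.075)&(np.abs(Q[...,1]+.2)<.072)
    q=Q[L];A=np.c_[q[:,:2],np.ones(len(q))];k=np.zeros(len(q),bool)|True
    for _ in range(4):
        b=np.linalg.lstsq(A[k],q[k,2],rcond=None)[0];k=abs(q[:,2]-A@b)<.0025
    print(n,L.sum(),k.sum(),b.round(4),'z@hole',(b@[.544,-.203,1]).round(4),'z@hinge',(b@[.41,-.198,1]).round(4))
a=c["color"][150:330,230:410,::-1];cv2.imwrite("pics/m4.png",cv2.resize(a,None,fx=3.2,fy=3.2,interpolation=2))
E
python3 go.py '[0.544,-0.203,0.09]'
```

```text
time_s: 16.1
tcp_pos: [0.5445, -0.2035, 0.0927]
eef_rot: [-179.9, -0.0, -92.4]
contact_force: [-6.2, 4.4, 22.1]
gripper_width: 0.0191
gripper_force: 60.0
[ 0.5445 -0.2035  0.0927] [-1.7988e+02 -4.0000e-02 -9.2370e+01]
side 2422 2122 [-0.0084  0.0006  0.0599] z@hole 0.0552 z@hinge 0.0563
wrist 32180 31286 [-0.0078  0.0056  0.0609] z@hole 0.0556 z@hinge 0.0567
t 16.2 pos [ 0.5445 -0.2035  0.0927] rot [-1.7988e+02 -4.0000e-02 -9.2370e+01] F [-5.4  4.6 23.6] w 0.0188 gf 60.0
tool cm [-0.04  0.05  0.27]
```

View pics/m4.png

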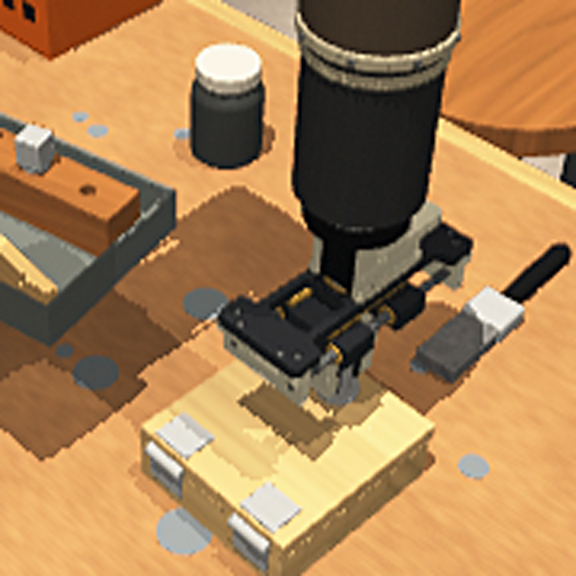

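The picture shows the lid flat on the base at (290,450) with the gripper pressing the pin at (335,395). The lid's upper face is at 55 mm by the hole, so the mould is shut, with a steady force of about 23 N. I'm handing in.

```bash
python3 -c "
from plant import r
print(r.close_job())"
```

```text
the job is handed in; nothing more can be done
None
```

I handed the job in at about 16 s of the 56 s allowed, with the lid shut, the wide-collar pin seated through it into the base, and the gripper holding it at 60 N and pressing down with about 23 N; no verdict came back.

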